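# Roll a sample tube onto the reader's focus line and read it

## Task

The wide sample tube lying on the code reader's mat has to be read. With the fingertips, roll it along the mat (do not grasp or lift it) until it lies along the white focus line, centred over it, with the line showing at both ends of the tube; only then press the read key all the way down and let it come back up. Leave the thin tube and everything else on the bench where they are.

Things in the scene. Friction and masses are not known exactly. Their poses are not given: they have to be found in the camera images.
- focus_line (a point): middle of the white focus line (180 mm long, 4 mm wide, a short cross tick at each end) on top of the code-reading station's mat; x along the line (roughly away from the robot), y across it towards the reader head, z up. The grippy dark mat is flat, 192 mm in x, 250 mm in y, centred on this point, its top 12 mm above the bench. The station is fixed; its place and turn vary
- reader_head (a point): top of the grey reader head, fixed 85 mm above the bench; with its bracket it is 68 mm wide (x) and 65 mm deep (y), begins 25 mm beyond the mat's edge and looks at the line from the side; same axes as the focus line
- wide_tube: the wide sample tube, lying on the mat to one side of the line: a plain cylinder 28 mm in diameter, 110 mm long, blue cap flush with the frosted body, wrap-round code label; 35 to 70 g. Origin on its axis at mid-length, 14 mm above the mat; x along its axis, to the cap. Starts 60 to 90 mm from the line, about parallel to it (within 4 degrees); rolls easily; let go at 0.1 m/s it runs on 4 mm, when slow under 1 mm
- thin_tube: a thin tube of the same make, 16 mm in diameter and 100 mm long, lying on the mat on the other side of the line, not to be moved; origin on its axis at mid-length, x along its axis towards the cap
- read_key_top (a point): centre of the flat round top (32 mm across) of the white read key, 52 mm above the bench when up, on a grey box at the corner of the station next to the robot, on the reader head's side (65 mm towards -x and 176 mm towards +y of the line's middle, in the line's frame). It is pressed straight down
- read_key (a joint): travel of the read key in m: 0 up, 0.006 fully down; a spring pushes it back up, fully down takes about 5 N
- spare_tube: a tube like the wide one, 28 mm in diameter, 110 mm tall, standing upright on the bench just beyond the station's far edge, off to one side of the line; origin at the middle of its underside
- tube_rack: white tube rack, 110 x 56 mm, 88 mm tall with the tubes in it, on the bench beside the station, on the side away from the reader head; origin at the middle of its underside
- well_plate: white well plate, 86 x 128 mm, 43 mm tall, on the bench to the robot's left; origin at the middle of its underside
- marker_pen: marker pen, 120 mm long and 11 mm thick, lying on the bench to the robot's right; origin under its middle, x along it
- reagent_bottle: round reagent bottle, 60 mm in diameter, 125 mm tall, on the bench to the right; origin at the middle of its underside
- spray_bottle: white spray bottle, 72 mm in diameter, 200 mm tall, on the bench to the far left; origin at the middle of its underside

How it is judged (in metres and radians):
On the way, in this order (a step that is already met when the one before it is completed fails the run):
1. the wide tube has been rolled: turned about its own axis by more than 137 degrees (about 34 mm of rolling) (angle between wide_tube's own z axis and vertical above 2.4 rad and height (world z) of wide_tube below 0.032 m), for 0.05 s.
2. the wide tube lies at rest along the focus line (y of wide_tube in the frame of focus_line between -0.006 and 0.006 m and x of wide_tube in the frame of focus_line between -0.03 and 0.03 m and angle between the x axis of wide_tube and the x axis of focus_line, either way round below 0.12 rad and height (world z) of wide_tube between 0.021 and 0.032 m and linear speed of wide_tube below 0.01 m/s and angular speed of wide_tube below 0.5 rad/s), for 0.2 s.
3. the read key is pressed down (value of joint read_key above 0.0048 m), for 0.04 s.
At the end, for the whole second after the job is handed in: the wide tube lies at rest on the mat with its axis within 6 mm of the focus line and 7 degrees of its direction, its middle within 30 mm of the line's middle; the read key is up again; the bystanders are within 10 mm of where they were (all of step 2 and value of joint read_key below 0.0015 m and distance of each of thin_tube, spare_tube, tube_rack, well_plate, marker_pen, reagent_bottle, spray_bottle from where it was at the start of the episode below 0.01 m); the robot touches nothing.
It fails at once if the wide tube is lifted 10 mm or more off the mat (height (world z) of wide_tube above 0.036 m).
It fails at once if an end of the wide tube is tipped up by more than 14 degrees (angle between wide_tube's own x axis and vertical below 1.32 rad or angle between wide_tube's own x axis and vertical above 1.82 rad).
It fails at once if the wide tube leaves the mat (height (world z) of wide_tube below 0.02 m).
It fails at once if the read key is pressed while the wide tube is not on the line (value of joint read_key above 0.003 m and not (y of wide_tube in the frame of focus_line between -0.006 and 0.006 m and x of wide_tube in the frame of focus_line between -0.03 and 0.03 m and angle between the x axis of wide_tube and the x axis of focus_line, either way round below 0.12 rad and height (world z) of wide_tube between 0.021 and 0.032 m)).
It fails at once if the thin tube or another bystander is moved by more than 10 mm (distance of any of thin_tube, spare_tube, tube_rack, well_plate, marker_pen, reagent_bottle, spray_bottle from where it was at the start of the episode above 0.01 m).
It also fails if it takes over 58 s, if anything falls off the work surface, if the arm or the gripper's body presses on something with over 40 N, if the wrist force passes 120 N, or if a joint passes its speed limit or range.

## Robot

A 6-joint arm with a two-finger parallel gripper is mounted at the origin on the work surface. World frame = base frame: x ahead of the robot, y to its left, z up, the work surface at z = 0. Lengths are in m, angles in degrees, forces in N, time in s.
With the tool pointing down it reaches from about 0.375 to 0.9 m from the base axis. Payload 3.1 kg.
Tool frame: the origin (TCP) lies where the fingers leave the gripper's body, on its centre line; the fingertips stand bot.tips_ahead ahead of it and the grasp point (between the pads) lies 51 mm ahead of it (bot.tips_ahead is the distance from the TCP to the fingertips, in m); z points along the fingers, x is the direction in which the jaws open and shut, and the axes are right-handed (so a half turn about z gives the same grasp; the last joint's range is limited). The gripper opens to 87 mm and grips with 3 to 60 N. Pads are 19 mm wide; open, the fingers measure 117 mm over their backs; the gripper's body (75 mm by 190 mm) begins 51 mm behind the grasp point.
Start: joints at [63.512, 30.224, 82.088, -0, 67.689, -10.227], TCP at [0.175, 0.6, 0.292] pointing down, gripper open.
Joint ranges: [-176.69, 176.69], [-43.24, 126.21], [12.49, 139.97], [-82, 262], [0, 151.66], [-163.58, 163.58]. Speed limits (degrees/s): [159.86, 159.86, 180, 180, 180, 180].

## Interface

Orientations are given as a 3x3 rotation matrix whose columns are the frame's x, y, z axes.
In Python, from rig import bot, vision, nets gives the robot as it stands.
- The arm moves only by the tool play_rows, never from a script. Its argument "series" is a list of rows, each an object of numbers: "tx", "ty", "tz": the shift along the world's x, y, z as a fraction of full scale; "turn": the turn about the world's z as a fraction of full scale. A call has 1 to 10 rows; each row shifts and turns the commanded pose from where the row before left it; what a row does not reach is not made up. Full scale, the value 1, is 0.8 m for a shift and 60 degrees for a turn. A row lasts 1/10 s, in which the tool goes at most 50 mm and 8.59 degrees, less where a joint would pass 70% of its speed; a pose out of reach is approached as far as the arm can. A call with a number of a shift or a turn outside -1 to 1 is refused whole. A call with a gripper value outside its range is refused whole. "gripper" is the opening, from 0 (shut) to 1 (fully open), set as the call begins (left out, the last holds). The fingers move at their own pace and stop on an object; the grip force is fixed at half the most. Time passes only in rows, so rows that do not move let the fingers close. It gives the time, the measured TCP pose, the force and the opening at its end, in the units of the state.
- bot.read_state(): the state, without advancing time (a new reading comes with each control period).
- vision.capture(name): name is "scene" or "top"; returns a dict with "pixels" (420x560x3 uint8, blue, green, red), "fx", "fy", "cx", "cy" (pixels), "extrinsics" (4x4, takes a point from camera to world coordinates). Camera axes: x right, y down, z forward; pixel columns grow to the right and rows downward; lengths in m; the calibration is good to about 2 mm. A picture is of the moment at which its call begins. There is no depth.
- bot.hand_in(): hands the job in, once; it reports no verdict.
Trained networks look in a picture, given as the dict that the camera call returned (one of the last four; its "shot" number tells which), for a name from the list of things; names that differ only in an ending like _2 or _b are one class to them, and where a whole thing is asked for, a point or a joint stands for the part that bears it (a point fixed in the world has none). Each returns a list of dicts, best first, with "confidence" (0 to 1); they miss things now and then, are a little off and sometimes report something else, mostly with a low value. They report only what shows in the picture. A call takes as long as a camera call.
- nets.look_for(picture, query): "at" ([column, row] as shares, 0 to 1, of the picture: columns of its width, rows of its height, amid what is visible of it).
- nets.masks_of(picture, query): "region" (420x560 bool, what is visible of it) and "at" ([column, row] as shares, 0 to 1, of the picture: columns of its width, rows of its height, amid what is visible of it).
The state is a dict: "time_s": time; "joint_positions": joint angles; "qvel": joint speeds; "tau": joint torques, N m; "position": TCP position; "tcp_rot": TCP orientation; "force": force on the tool from outside, world axes, zero at the start; "moment": the same for the moment, N m; "opening": opening from 0.0 (shut) to 1.0 (fully open).
Only numpy, scipy, OpenCV 4.12 (cv2) and the standard library are available. Lean on these libraries where they do the work, as an engineer would, in place of code of your own. Each camera call takes 0.05 s, during which the arm holds its last target.

## Working session

There is one attempt and no reset: what is moved stays moved. The work goes in short steps, Python scripts to look and compute and a tool call to move; the robot and the scene stay as the last step left them, time stands still between calls to the robot, and variables do not carry over. Pictures are saved under pics/ and viewed, and the job is handed in when it is done.

Besides the shell and the picture viewer there is one more tool, called after ">>>" by a JSON object that holds its "api" and its "payload", one argument or row to a line. play_rows: Moves the arm, as the interface text tells. Shift numbers are shares of 0.8 m and turn numbers shares of 60 degrees, none past 1 either way. Its arguments: {"type":"object","properties":{"series":{"type":"array"},"gripper":{"type":"number"}},"required":["series"]}

```bash
mkdir -p pics; ls; python3 - <<'E'
from rig import bot,vision,nets
import cv2
s=bot.read_state(); print(s, bot.tips_ahead)
for n in("scene","top"):
    p=vision.capture(n); cv2.imwrite(f"pics/{n}0.png",p["pixels"])
    print(n,p["fx"],p["fy"],p["cx"],p["cy"],p["extrinsics"].tolist() if hasattr(p["extrinsics"],'tolist') else p["extrinsics"])
    for q in("wide_tube","thin_tube","focus_line","read_key_top","reader_head","spare_tube","tube_rack"):
        print(q,[(round(d["confidence"],2),[round(d["at"][0]*560,1),round(d["at"][1]*420,1)]) for d in nets.look_for(p,q)][:3])
E
```

```text
pics
{'time_s': 0.0, 'joint_positions': array([ 6.35122743e+01,  3.02771299e+01,  8.21549088e+01,  1.09754287e-04,
        6.76896713e+01, -1.02282188e+01]), 'qvel': array([ 0.02952316,  0.08162809, -0.04516652,  0.03515617,  0.03424868,
       -0.1194559 ]), 'tau': array([-3.21153275e-03, -4.40046072e+01, -1.76592207e+01,  6.31632912e-02,
        5.83018397e-02, -1.61461403e-04]), 'position': array([0.17471348, 0.59948558, 0.29129937]), 'tcp_rot': array([[ 2.79988016e-01,  9.60003026e-01, -9.49008702e-04],
       [ 9.60001220e-01, -2.79989368e-01, -1.90046514e-03],
       [-2.09016463e-03, -3.78942048e-04, -9.99997744e-01]]), 'force': array([ 0.01250684,  0.11748322, -0.26788185]), 'moment': array([-0.01162512,  0.01385903, -0.01937375]), 'opening': 1.0014500403986353} 0.0697
scene 402.26961963790205 402.26961963790205 285.28037399472885 210.00342017276463 [[-0.2891241392442982, 0.5692211318921971, -0.7696717060627927, 1.4619072875817714], [0.9570624936642499, 0.18946647885013473, -0.2193942492712585, 0.2183340967161361], [0.020943145117468552, -0.8000560957829755, -0.59955952854832
[... 363 characters left out ...]
4 281.96961308034105 207.32556815278429 [[0.0020663259428020343, -0.9981097533553233, 0.061421906141652556, 0.5206665881000424], [-0.9999968124693974, -0.001973299861443392, 0.0015751630713030178, 0.005417830865184254], [-0.0014509817857137567, -0.06142496515776542, -0.9981106493306364, 1.5193717899465284], [0.0, 0.0, 0.0, 1.0]]
wide_tube [(0.84, [307.8, 230.0]), (0.33, [368.7, 229.8])]
thin_tube [(0.63, [262.5, 231.7])]
focus_line [(0.74, [269.8, 228.5]), (0.2, [140.2, 175.4])]
read_key_top [(0.42, [222.1, 252.7])]
reader_head [(0.88, [269.4, 231.0]), (0.75, [305.4, 170.5])]
spare_tube [(0.7, [143.1, 256.2]), (0.48, [306.2, 169.3])]
tube_rack [(0.77, [369.9, 226.6]), (0.74, [437.2, 178.1])]
```

View pics/top0.png

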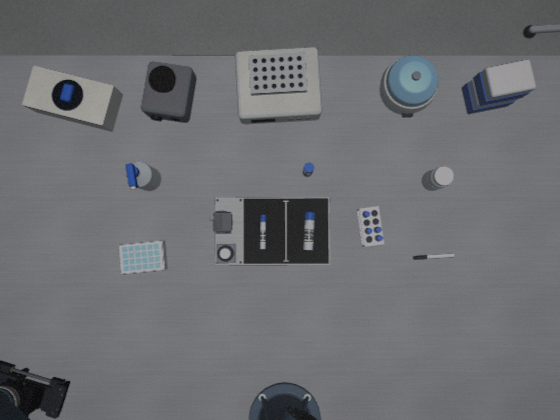

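View pics/scene0.png

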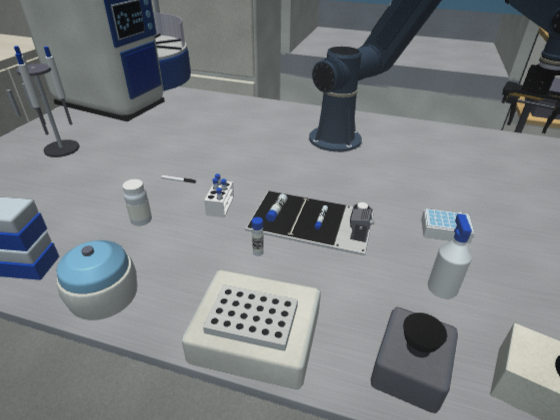

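```bash
python3 - <<'E'
import cv2
i=cv2.imread("pics/top0.png")[140:300,180:400]
cv2.imwrite("pics/crop0.png",cv2.resize(i,None,fx=3.6,fy=3.6,interpolation=cv2.INTER_CUBIC))
E
```

```text
(no output)
```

View pics/crop0.png

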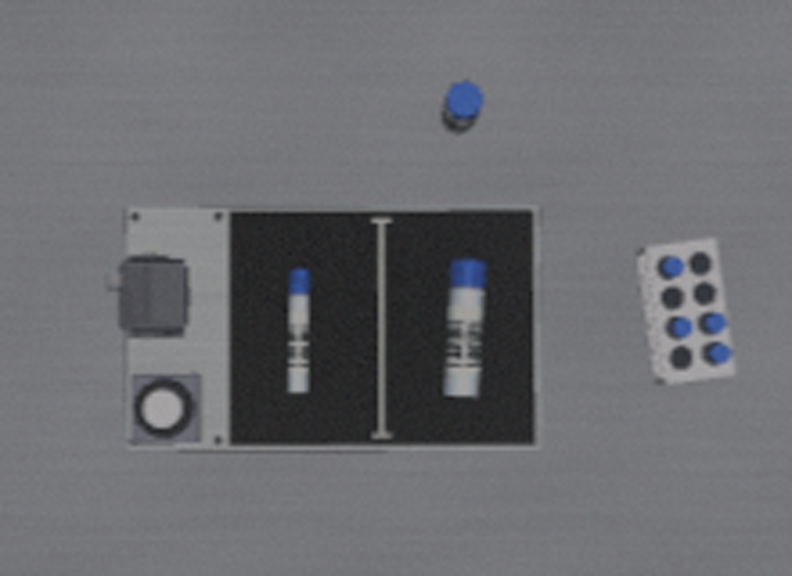

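```bash
cat > h.py <<'E'
import numpy as np,cv2
from rig import bot,vision,nets
def ray(p,uv,z):
    E=np.array(p["extrinsics"]); d=E[:3,:3]@np.array([(uv[0]-p["cx"])/p["fx"],(uv[1]-p["cy"])/p["fy"],1.]); o=E[:3,3]
    return o+d*(z-o[2])/d[2]
def proj(p,X):
    E=np.array(p["extrinsics"]); c=E[:3,:3].T@(np.array(X)-E[:3,3]); return np.array([p["fx"]*c[0]/c[2]+p["cx"],p["fy"]*c[1]/c[2]+p["cy"]])
def axis(p,m,z):
    ys,xs=np.nonzero(m); pts=np.array([ray(p,(u,v),z)[:2] for u,v in zip(xs,ys)])
    r=cv2.minAreaRect(pts.astype(np.float32)*1000)
    c=pts.mean(0); w,V=np.linalg.eigh(np.cov(pts.T)); a=V[:,1]*np.sign(V[0,1])
    return c,np.degrees(np.arctan2(a[1],a[0])),r
E
python3 - <<'E'
from h import *
p=vision.capture("top"); p2=vision.capture("scene")
for q,z in(("focus_line",.012),("wide_tube",.026),("thin_tube",.02),("read_key_top",.052),("reader_head",.085),("spare_tube",.11),("tube_rack",.088)):
  for n,pp in(("top",p),("scene",p2)):
    for d in nets.masks_of(pp,q)[:2]:
        if d["confidence"]<.3: continue
        c,a,r=axis(pp,d["region"],z)
        print(q,n,round(d["confidence"],2),d["region"].sum(),c.round(4),"ang",a.round(2),"rect",np.round(r[0],1),np.round(r[1],1),round(r[2],1))
# line by threshold: columns between
g=cv2.cvtColor(p["pixels"],cv2.COLOR_BGR2GRAY).astype(float)
pts=[]
for v in range(205,258):
    w=np.clip(g[v,278:295]-60,0,None); pts.append(ray(p,((w*np.arange(278,295)).sum()/w.sum(),v),.012)[:2])
pts=np.array(pts); f=np.polyfit(pts[:,0],pts[:,1],1); print("line fit y=",f, "deg",np.degrees(np.arctan(f[0])), "resid",np.std(pts[:,1]-np.polyval(f,pts[:,0])))
print("rows", [int(x) for x in g[192:272,286]])
# tube: bright rows and edges
m=(g>75)
for v in range(208,254,4): 
    c=np.nonzero(m[v,296:325])[0]+296; print(v,c.min() if len(c) else None,c.max() if len(c) else None,[int(x) for x in g[v,300:318]])
E
```

```text
focus_line top 0.91 7223 [0.5441 0.0431] ang -89.76 rect [545.2  44.6] [197.5 351.5] 0.1
focus_line scene 0.97 4774 [0.5605 0.0592] ang 89.78 rect [546.8  41.1] [242.3 345.7] 1.7
wide_tube top 0.9 393 [ 0.5431 -0.0692] ang -2.66 rect [544.8 -69.3] [ 32.5 109.4] 86.7
wide_tube scene 0.73 273 [ 0.5512 -0.0697] ang -3.0 rect [546.3 -70.6] [ 33.6 136.1] 86.9
thin_tube top 0.57 178 [0.5431 0.066 ] ang -1.06 rect [541.9  66. ] [15.3 97.1] 88.4
thin_tube scene 0.59 2094 [0.618  0.4261] ang -12.36 rect [577.3 437.8] [ 76.3 364.2] 74.5
read_key_top top 0.49 95 [0.4801 0.174 ] ang 41.0 rect [479.6 173.5] [28.5 28.7] 0.1
read_key_top scene 0.37 58 [0.4945 0.1737] ang -18.52 rect [495.7 173.7] [29.3 30.1] 18.5
reader_head top 0.73 7267 [0.5436 0.0419] ang 89.58 rect [544.4  42.9] [335.1 191.6] 89.5
reader_head scene 0.83 4638 [0.6517 0.0765] ang -89.78 rect [636.6  59.4] [215.2 308.3] 1.1
spare_tube scene 0.96 407 [ 0.7804 -0.0431] ang 21.45 rect [778.4 -43.9] [139.2  25.6] 21.1
tube_rack top 0.8 792 [ 0.5556 -0.2366] ang 8.85 rect [ 556.4 -236.9] [106.4  60.2] 8.0
tube_rack scene 0.56 937 [ 0.6
[... 936 characters left out ...]
63, 107, 136, 147, 155, 160, 160, 157, 150, 120, 68, 40, 39, 40]
228 304 313 [35, 36, 38, 39, 83, 119, 139, 147, 154, 155, 156, 151, 150, 117, 57, 43, 43, 42]
232 308 310 [37, 36, 38, 36, 41, 48, 55, 75, 115, 115, 84, 64, 71, 68, 46, 35, 40, 37]
236 308 311 [40, 40, 43, 42, 55, 68, 68, 65, 128, 135, 86, 76, 73, 54, 39, 40, 42, 40]
240 304 312 [34, 36, 38, 53, 98, 132, 145, 147, 152, 149, 144, 130, 108, 74, 40, 40, 40, 40]
244 304 312 [39, 42, 40, 65, 106, 136, 151, 159, 160, 161, 155, 149, 118, 70, 35, 39, 38, 34]
248 303 312 [42, 39, 40, 81, 120, 139, 152, 159, 161, 160, 153, 142, 101, 52, 40, 38, 45, 38]
252 None None [39, 40, 39, 41, 43, 42, 41, 44, 41, 42, 37, 40, 40, 36, 41, 42, 41, 41]
```

>>> {"api": "play_rows", "payload": {
  "series": [
    {"tx":0.0222,"ty":-0.0441,"turn":-0.0636},
    {"tx":0.0222,"ty":-0.0441,"turn":-0.0636},
    {"tx":0.0222,"ty":-0.0441,"turn":-0.0636},
    {"tx":0.0222,"ty":-0.0441,"turn":-0.0636},
    {"tx":0.0222,"ty":-0.0441,"turn":-0.0636},
    {"tx":0.0222,"ty":-0.0441,"turn":-0.0636},
    {"tx":0.0222,"ty":-0.0441,"turn":-0.0636},
    {"tx":0.0222,"ty":-0.0441,"turn":-0.0636},
    {"tx":0.0222,"ty":-0.0441,"turn":-0.0636},
    {"tx":0.0222,"ty":-0.0441,"turn":-0.0636}
  ],
  "gripper": 0.5
}}

```text
invalid input
```

```bash
python3 - <<'E'
from h import *
p=vision.capture("top")
for d in nets.look_for(p,"spare_tube")[:3]: print(d)
print(ray(p,(309,167.5),.11), ray(p,(440,177),.125))
print(ray(p,(286,201),.012),ray(p,(286,262),.012))
E
```

```text
{'at': [0.5461, 0.41], 'confidence': 0.42}
[ 0.71844292 -0.06725517  0.11      ] [ 0.69074957 -0.42609123  0.125     ]
[ 0.63221504 -0.00409759  0.012     ] [ 0.4524514  -0.00438186  0.012     ]
```

>>> {"api": "play_rows", "payload": {
  "series": [
    {"tx":0.0222,"ty":-0.0441,"tz":0,"turn":-0.0636},
    {"tx":0.0222,"ty":-0.0441,"tz":0,"turn":-0.0636},
    {"tx":0.0222,"ty":-0.0441,"tz":0,"turn":-0.0636},
    {"tx":0.0222,"ty":-0.0441,"tz":0,"turn":-0.0636},
    {"tx":0.0222,"ty":-0.0441,"tz":0,"turn":-0.0636},
    {"tx":0.0222,"ty":-0.0441,"tz":0,"turn":-0.0636},
    {"tx":0.0222,"ty":-0.0441,"tz":0,"turn":-0.0636},
    {"tx":0.0222,"ty":-0.0441,"tz":0,"turn":-0.0636},
    {"tx":0.0222,"ty":-0.0441,"tz":0,"turn":-0.0636},
    {"tx":0.0222,"ty":-0.0441,"tz":0,"turn":-0.0636}
  ],
  "gripper": 0.5
}}

```text
time_s: 2.7
position: [0.3532, 0.2458, 0.2926]
tcp_rot: [[0.815, 0.58, 0.001], [0.58, -0.815, 0.0], [0.001, 0.0, -1.0]]
force: [0.0, -0.3, -0.5]
opening: 0.502
```

>>> {"api": "play_rows", "payload": {
  "series": [
    {"tx":0.0222,"ty":-0.0441,"tz":0,"turn":-0.0636},
    {"tx":0.0222,"ty":-0.0441,"tz":0,"turn":-0.0636},
    {"tx":0.0222,"ty":-0.0441,"tz":0,"turn":-0.0636},
    {"tx":0.0222,"ty":-0.0441,"tz":0,"turn":-0.0636},
    {"tx":0.0222,"ty":-0.0441,"tz":0,"turn":-0.0636},
    {"tx":0.0222,"ty":-0.0441,"tz":0,"turn":-0.0636},
    {"tx":0.0222,"ty":-0.0441,"tz":0,"turn":-0.0636},
    {"tx":0.0222,"ty":-0.0441,"tz":0,"turn":-0.0636},
    {"tx":0.0222,"ty":-0.0441,"tz":0,"turn":-0.0636},
    {"tx":0.0222,"ty":-0.0441,"tz":0,"turn":-0.0636}
  ]
}}

```text
time_s: 3.7
position: [0.5308, -0.1073, 0.2924]
tcp_rot: [[0.999, -0.048, 0.0], [-0.048, -0.999, 0.0], [0.0, -0.0, -1.0]]
force: [0.1, 0.9, -0.3]
opening: 0.497
```

>>> {"api": "play_rows", "payload": {
  "series": [
    {"tx":0,"ty":0,"tz":-0.03,"turn":0},
    {"tx":0,"ty":0,"tz":-0.04,"turn":0},
    {"tx":0,"ty":0,"tz":-0.04,"turn":0},
    {"tx":0,"ty":0,"tz":-0.03,"turn":0},
    {"tx":0,"ty":0,"tz":0,"turn":0},
    {"tx":0,"ty":0,"tz":0,"turn":0}
  ]
}}

```text
time_s: 4.3
position: [0.5304, -0.1057, 0.1804]
tcp_rot: [[0.999, -0.045, -0.0], [-0.045, -0.999, 0.0], [-0.0, -0.0, -1.0]]
force: [-0.1, 0.6, 0.8]
opening: 0.502
```

```bash
python3 - <<'E'
from h import *
s=bot.read_state(); print(s["position"],s["tcp_rot"],s["time_s"])
p=vision.capture("top"); cv2.imwrite("pics/c1.png",cv2.resize(p["pixels"][130:300,180:400],None,fx=3.5,fy=3.5,interpolation=cv2.INTER_CUBIC))
p=vision.capture("scene"); cv2.imwrite("pics/s1.png",cv2.resize(p["pixels"][130:280,190:400],None,fx=3.5,fy=3.5,interpolation=cv2.INTER_CUBIC))
E
```

```text
[ 0.53039234 -0.10569955  0.18040837] [[ 9.98985052e-01 -4.50422802e-02 -2.40641043e-04]
 [-4.50422493e-02 -9.98985074e-01  1.32236001e-04]
 [-2.46353021e-04 -1.21262774e-04 -9.99999962e-01]] 4.3
```

View pics/c1.png

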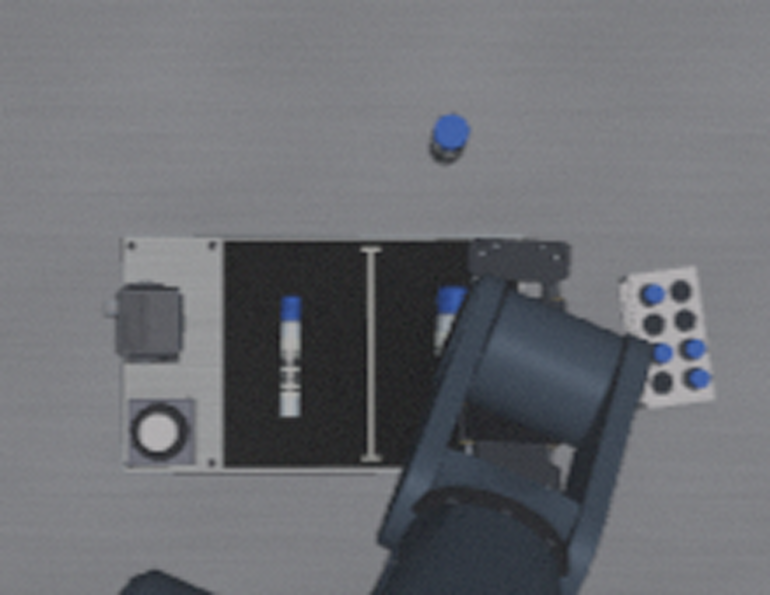

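View pics/s1.png

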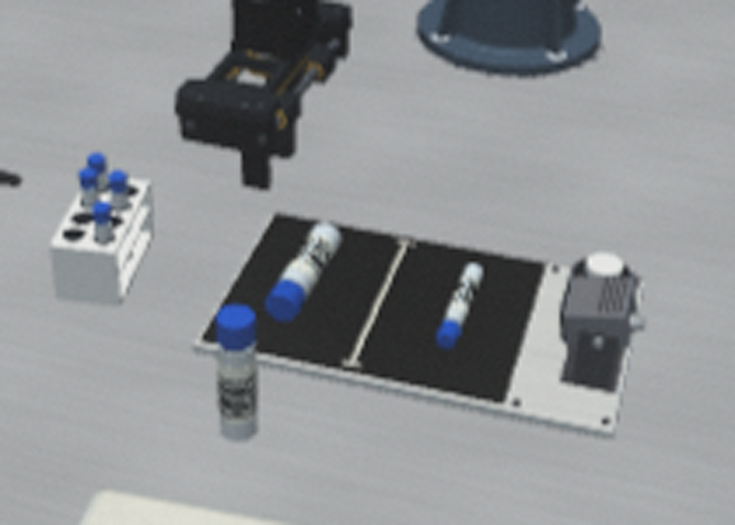

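>>> {"api": "play_rows", "payload": {
  "series": [
    {"tx":0,"ty":0,"tz":-0.03,"turn":0},
    {"tx":0,"ty":0,"tz":-0.03,"turn":0},
    {"tx":0,"ty":0,"tz":-0.03,"turn":0},
    {"tx":0,"ty":0,"tz":-0.015,"turn":0},
    {"tx":0,"ty":0,"tz":-0.007,"turn":0},
    {"tx":0,"ty":0,"tz":0,"turn":0},
    {"tx":0,"ty":0,"tz":0,"turn":0}
  ]
}}

```text
time_s: 5.1
position: [0.5309, -0.1059, 0.0917]
tcp_rot: [[0.999, -0.045, 0.002], [-0.045, -0.999, -0.001], [0.002, 0.001, -1.0]]
force: [0.0, 0.6, -1.1]
opening: 0.502
```

```bash
python3 - <<'E'
from h import *
p=vision.capture("scene"); cv2.imwrite("pics/s2.png",cv2.resize(p["pixels"][150:270,210:380],None,fx=4.5,fy=4.5,interpolation=cv2.INTER_CUBIC))
E
```

```text
(no output)
```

View pics/s2.png

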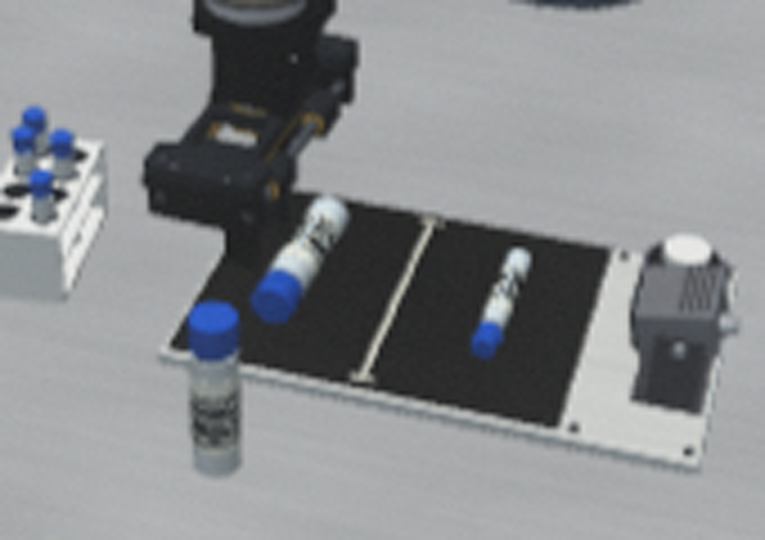

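>>> {"api": "play_rows", "payload": {
  "series": [
    {"tx":0,"ty":0.003,"tz":0,"turn":0},
    {"tx":0,"ty":0.003,"tz":0,"turn":0},
    {"tx":0,"ty":0.003,"tz":0,"turn":0},
    {"tx":0,"ty":0.003,"tz":0,"turn":0},
    {"tx":0,"ty":0.003,"tz":0,"turn":0},
    {"tx":0,"ty":0.003,"tz":0,"turn":0},
    {"tx":0,"ty":0.003,"tz":0,"turn":0},
    {"tx":0,"ty":0.003,"tz":0,"turn":0},
    {"tx":0,"ty":0.003,"tz":0,"turn":0},
    {"tx":0,"ty":0.003,"tz":0,"turn":0}
  ]
}}

```text
time_s: 6.15
position: [0.5301, -0.0814, 0.0906]
tcp_rot: [[0.999, -0.045, -0.0], [-0.045, -0.999, 0.0], [-0.0, -0.0, -1.0]]
force: [-0.5, -0.3, 0.1]
opening: 0.501
```

```bash
python3 - <<'E'
from h import *
p=vision.capture("scene"); cv2.imwrite("pics/s3.png",cv2.resize(p["pixels"][150:270,210:380],None,fx=4.5,fy=4.5,interpolation=cv2.INTER_CUBIC))
for d in nets.masks_of(p,"wide_tube")[:1]: print(d["confidence"],axis(p,d["region"],.026))
E
```

```text
0.56 (array([ 0.54795555, -0.05609734]), np.float64(-2.1065527983291656), ((545.3855590820312, -55.507225036621094), (32.36820983886719, 141.86373901367188), 87.5748519897461))
```

View pics/s3.png

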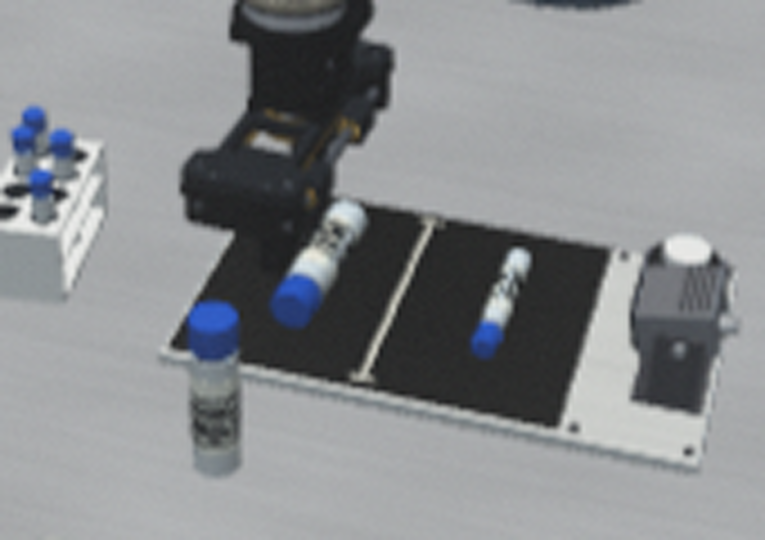

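>>> {"api": "play_rows", "payload": {
  "series": [
    {"tx":0,"ty":0.003,"tz":0,"turn":0.0024},
    {"tx":0,"ty":0.003,"tz":0,"turn":0.0024},
    {"tx":0,"ty":0.003,"tz":0,"turn":0.0024},
    {"tx":0,"ty":0.003,"tz":0,"turn":0.0024},
    {"tx":0,"ty":0.003,"tz":0,"turn":0.0024},
    {"tx":0,"ty":0.003,"tz":0,"turn":0.0024},
    {"tx":0,"ty":0.003,"tz":0,"turn":0.0024},
    {"tx":0,"ty":0.003,"tz":0,"turn":0.0024},
    {"tx":0,"ty":0.003,"tz":0,"turn":0.0024},
    {"tx":0,"ty":0.003,"tz":0,"turn":0.0024}
  ]
}}

```text
time_s: 7.25
position: [0.5302, -0.0574, 0.0906]
tcp_rot: [[1.0, -0.02, -0.0], [-0.02, -1.0, -0.0], [-0.0, 0.0, -1.0]]
force: [0.2, 0.5, 0.7]
opening: 0.499
```

```bash
python3 - <<'E'
from h import *
p=vision.capture("scene"); cv2.imwrite("pics/s4.png",cv2.resize(p["pixels"][150:270,210:380],None,fx=4.5,fy=4.5,interpolation=cv2.INTER_CUBIC))
for d in nets.masks_of(p,"wide_tube")[:1]: print(d["confidence"],axis(p,d["region"],.026))
E
```

```text
0.74 (array([ 0.54987398, -0.03201211]), np.float64(-1.4508010155243622), ((546.7941284179688, -32.721900939941406), (32.53605651855469, 139.94619750976562), 87.62754821777344))
```

View pics/s4.png

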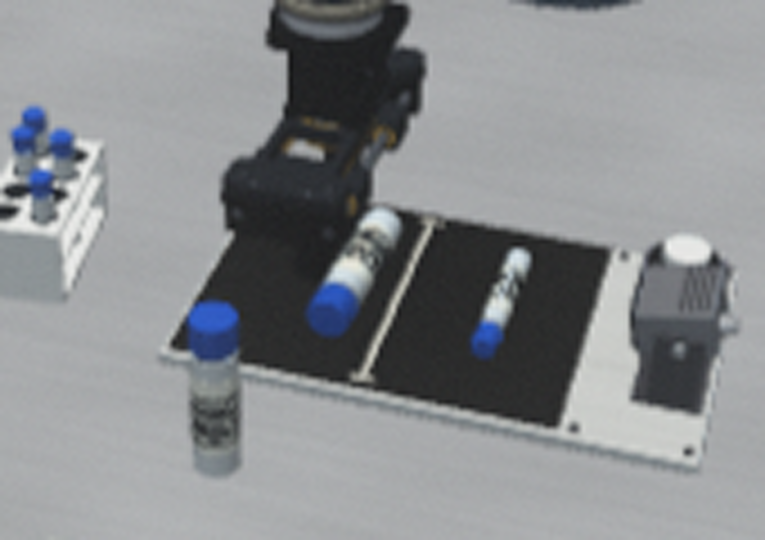

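>>> {"api": "play_rows", "payload": {
  "series": [
    {"tx":0,"ty":0.003,"tz":0,"turn":0.0024},
    {"tx":0,"ty":0.003,"tz":0,"turn":0.0024},
    {"tx":0,"ty":0.003,"tz":0,"turn":0.0024},
    {"tx":0,"ty":0.003,"tz":0,"turn":0.0024},
    {"tx":0,"ty":0.003,"tz":0,"turn":0.0024},
    {"tx":0,"ty":0.003,"tz":0,"turn":0.0024},
    {"tx":0,"ty":0.003,"tz":0,"turn":0.0024},
    {"tx":0,"ty":0.003,"tz":0,"turn":0.002},
    {"tx":0,"ty":0.002,"tz":0,"turn":0},
    {"tx":0,"ty":0.001,"tz":0,"turn":0}
  ]
}}

```text
time_s: 8.35
position: [0.5301, -0.0358, 0.0906]
tcp_rot: [[1.0, -0.0, -0.0], [-0.0, -1.0, 0.0], [-0.0, -0.0, -1.0]]
force: [-0.6, 0.2, -0.1]
opening: 0.5
```

>>> {"api": "play_rows", "payload": {
  "series": [
    {"tx":0,"ty":0.001,"tz":0,"turn":0},
    {"tx":0,"ty":0,"tz":0,"turn":0},
    {"tx":0,"ty":0,"tz":0,"turn":0}
  ]
}}

```text
time_s: 8.65
position: [0.5302, -0.0352, 0.0906]
tcp_rot: [[1.0, -0.0, -0.0], [-0.0, -1.0, 0.0], [-0.0, -0.0, -1.0]]
force: [0.7, 0.1, -0.2]
opening: 0.502
```

```bash
python3 - <<'E'
from h import *
p=vision.capture("scene"); cv2.imwrite("pics/s5.png",cv2.resize(p["pixels"][150:270,210:380],None,fx=4.5,fy=4.5,interpolation=cv2.INTER_CUBIC))
for d in nets.masks_of(p,"wide_tube")[:1]: print(d["confidence"],axis(p,d["region"],.026))
p=vision.capture("top"); cv2.imwrite("pics/c5.png",cv2.resize(p["pixels"][180:280,210:340],None,fx=5.5,fy=5.5,interpolation=cv2.INTER_CUBIC))
E
```

```text
0.56 (array([ 0.55329446, -0.00765394]), np.float64(-1.7251251512825547), ((550.4146118164062, -7.511369705200195), (31.660266876220703, 137.7216339111328), 86.54399871826172))
```

View pics/s5.png

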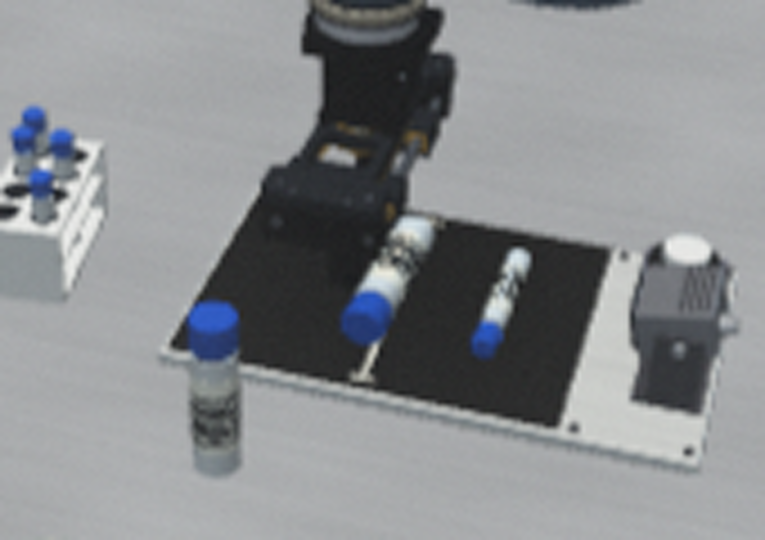

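View pics/c5.png

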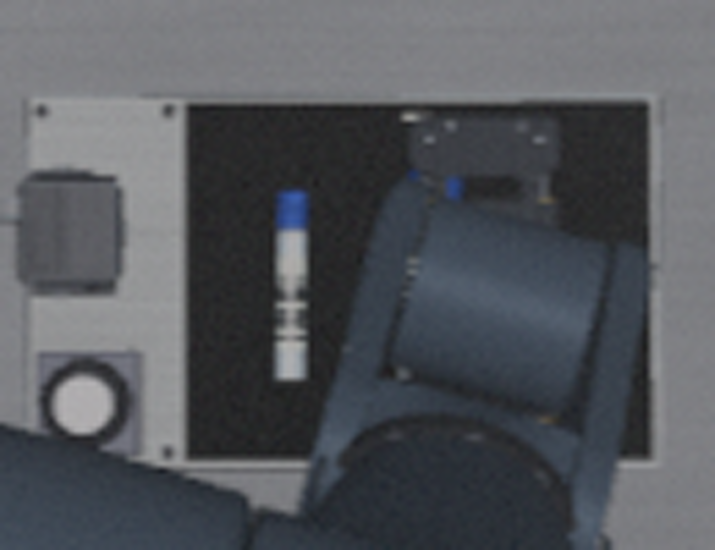

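>>> {"api": "play_rows", "payload": {
  "series": [
    {"tx":0,"ty":0.001,"tz":0,"turn":0},
    {"tx":0,"ty":0.001,"tz":0,"turn":0},
    {"tx":0,"ty":0.001,"tz":0,"turn":0},
    {"tx":0,"ty":0.001,"tz":0,"turn":0},
    {"tx":0,"ty":0.001,"tz":0,"turn":0},
    {"tx":0,"ty":0.001,"tz":0,"turn":0},
    {"tx":0,"ty":0.001,"tz":0,"turn":0},
    {"tx":0,"ty":0.001,"tz":0,"turn":0},
    {"tx":0,"ty":0,"tz":0,"turn":0},
    {"tx":0,"ty":0,"tz":0,"turn":0}
  ]
}}

```text
time_s: 9.8
position: [0.5302, -0.0288, 0.0907]
tcp_rot: [[1.0, -0.0, 0.0], [-0.0, -1.0, -0.0], [0.0, 0.0, -1.0]]
force: [0.5, -1.2, 0.4]
opening: 0.504
```

```bash
python3 - <<'E'
from h import *
p=vision.capture("scene"); cv2.imwrite("pics/s6.png",cv2.resize(p["pixels"][190:250,260:330],None,fx=9,fy=9,interpolation=cv2.INTER_CUBIC))
for d in nets.masks_of(p,"wide_tube")[:1]: print(d["confidence"],axis(p,d["region"],.026))
# predicted cap-end disc and line end
for y in(-.0087,-.0027,.0033): print([proj(p,(.599,y,z)).round(1)-np.array([260,190]) for z in(.012,.026)])
print(proj(p,(.632,-.0026,.012))-[260,190])
E
```

```text
0.83 (array([ 0.56090393, -0.00215098]), np.float64(-1.1767634642027285), ((552.8198852539062, -4.6005048751831055), (134.64663696289062, 27.851665496826172), 1.4917771816253662))
[array([31.3, 35.6]), array([31.4, 31.8])]
[array([33.3, 36. ]), array([33.4, 32.2])]
[array([35.3, 36.5]), array([35.5, 32.6])]
[30.07033395 43.1571622 ]
```

View pics/s6.png

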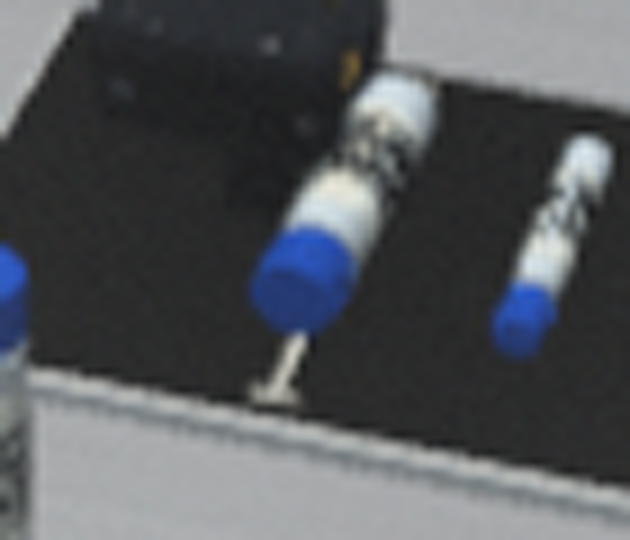

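>>> {"api": "play_rows", "payload": {
  "series": [
    {"tx":0,"ty":-0.01,"tz":0,"turn":0},
    {"tx":0,"ty":-0.015,"tz":0,"turn":0},
    {"tx":0,"ty":0,"tz":0.02,"turn":0},
    {"tx":0,"ty":0,"tz":0.05,"turn":0},
    {"tx":0,"ty":0,"tz":0.05,"turn":0},
    {"tx":0,"ty":0,"tz":0.03,"turn":0},
    {"tx":-0.01,"ty":0.04,"tz":0,"turn":0},
    {"tx":-0.01,"ty":0.05,"tz":0,"turn":0},
    {"tx":-0.01,"ty":0.05,"tz":0,"turn":0},
    {"tx":-0.01,"ty":0.05,"tz":0,"turn":0}
  ]
}}

```text
time_s: 10.9
position: [0.4981, 0.1033, 0.2109]
tcp_rot: [[1.0, -0.002, 0.001], [-0.002, -1.0, -0.0], [0.001, 0.0, -1.0]]
force: [0.6, 0.1, -0.5]
opening: 0.501
```

>>> {"api": "play_rows", "payload": {
  "series": [
    {"tx":-0.01,"ty":0.05,"tz":0,"turn":0},
    {"tx":-0.015,"ty":0.038,"tz":0,"turn":0},
    {"tx":0,"ty":0,"tz":0,"turn":0},
    {"tx":0,"ty":0,"tz":0,"turn":0},
    {"tx":0,"ty":0,"tz":0,"turn":0}
  ],
  "gripper": 0
}}

```text
time_s: 11.4
position: [0.479, 0.1724, 0.2107]
tcp_rot: [[1.0, -0.002, 0.001], [-0.002, -1.0, -0.0], [0.001, 0.0, -1.0]]
force: [-0.0, -0.9, -0.5]
opening: 0.133
```

```bash
python3 - <<'E'
from h import *
p=vision.capture("top"); cv2.imwrite("pics/c7.png",cv2.resize(p["pixels"][180:280,210:340],None,fx=5.5,fy=5.5,interpolation=cv2.INTER_CUBIC))
for q,z in(("wide_tube",.026),("thin_tube",.02)):
  for d in nets.masks_of(p,q)[:1]: print(q,d["confidence"],axis(p,d["region"],z))
g=cv2.cvtColor(p["pixels"],cv2.COLOR_BGR2GRAY).astype(float)
for v in range(196,262,4): print(v,[int(x) for x in g[v,272:300]])
q=vision.capture("scene"); cv2.imwrite("pics/s7.png",cv2.resize(q["pixels"][150:270,210:390],None,fx=4.4,fy=4.4,interpolation=cv2.INTER_CUBIC))
for d in nets.masks_of(q,"wide_tube")[:1]: print(d["confidence"],axis(q,d["region"],.026))
print(proj(p,(.5422,-.0027,.026)),bot.read_state()["position"])
E
```

```text
wide_tube 0.56 (array([ 0.54824424, -0.00165579]), np.float64(-2.7907607754801718), ((547.7595825195312, -1.2028255462646484), (108.09767150878906, 29.261966705322266), 0.06302664428949356))
thin_tube 0.58 (array([0.54279974, 0.06631203]), np.float64(-1.6210784480679208), ((541.7908935546875, 66.07378387451172), (14.989870071411133, 96.96228790283203), 88.29607391357422))
196 [124, 126, 125, 126, 123, 125, 126, 126, 128, 126, 128, 128, 127, 127, 128, 129, 127, 127, 130, 128, 130, 127, 127, 129, 129, 128, 129, 130]
200 [43, 37, 42, 39, 42, 45, 39, 35, 38, 43, 42, 73, 91, 92, 92, 89, 68, 42, 34, 45, 37, 42, 44, 41, 39, 40, 37, 41]
204 [40, 40, 38, 43, 38, 43, 46, 42, 41, 41, 39, 41, 58, 124, 118, 54, 38, 40, 41, 40, 39, 40, 41, 39, 42, 38, 37, 43]
208 [38, 43, 42, 42, 40, 43, 38, 37, 35, 37, 38, 42, 56, 126, 120, 58, 40, 43, 44, 46, 41, 37, 41, 42, 40, 42, 39, 38]
212 [41, 39, 42, 39, 41, 44, 43, 43, 42, 41, 52, 62, 69, 79, 86, 90, 81, 74, 68, 58, 47, 41, 40, 42, 40, 42, 38, 38]
216 [39, 36, 43, 37, 37, 42, 38, 36, 43, 40, 54, 67, 69, 79, 87, 87, 78, 72, 69, 61, 47, 40, 35, 41, 39, 40,
[... 888 characters left out ...]
, 39, 37, 43, 74, 100, 112, 122, 142, 160, 160, 147, 133, 92, 42, 36, 38, 41, 38, 40, 42, 42, 39, 41]
252 [38, 42, 39, 45, 46, 42, 43, 44, 40, 38, 39, 40, 37, 118, 120, 53, 39, 40, 43, 38, 37, 38, 42, 45, 45, 37, 43, 46]
256 [37, 40, 42, 37, 38, 42, 44, 38, 40, 41, 42, 42, 42, 121, 119, 56, 42, 41, 40, 41, 40, 38, 42, 42, 41, 42, 41, 41]
260 [45, 37, 37, 43, 43, 40, 38, 40, 43, 43, 44, 80, 100, 128, 136, 111, 83, 55, 42, 40, 42, 42, 38, 42, 38, 41, 45, 46]
0.68 (array([ 0.55130525, -0.00220431]), np.float64(-2.1381074104644555), ((548.5698852539062, -1.9562149047851562), (32.7077522277832, 137.91944885253906), 86.36433410644531))
[285.50388383 231.36386645] [0.47865272 0.17263236 0.21063814]
```

View pics/c7.png

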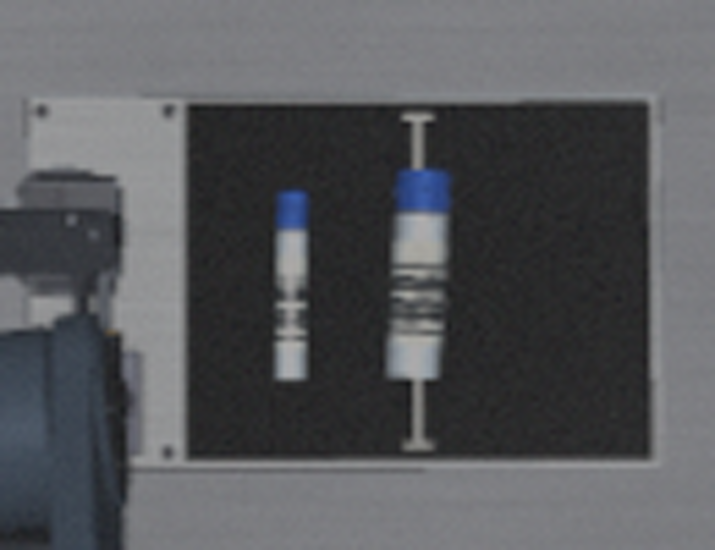

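View pics/s7.png

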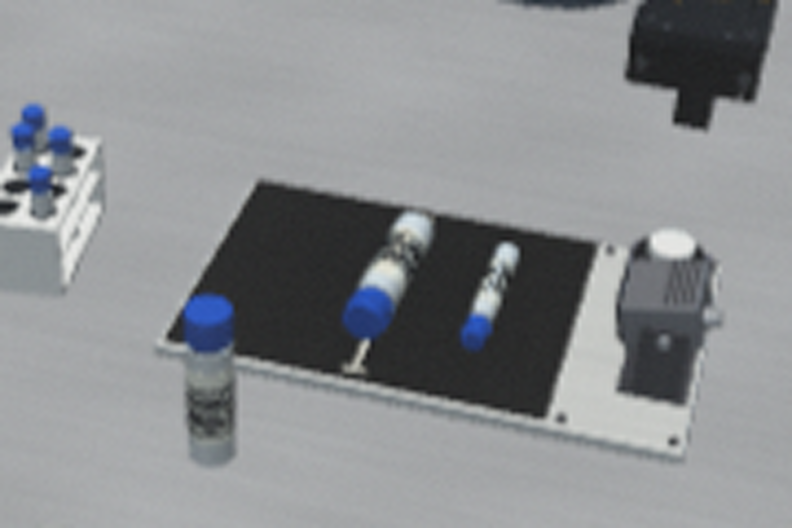

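>>> {"api": "play_rows", "payload": {
  "series": [
    {"tx":0,"ty":0,"tz":-0.03,"turn":0},
    {"tx":0,"ty":0,"tz":-0.03,"turn":0},
    {"tx":0,"ty":0,"tz":-0.025,"turn":0},
    {"tx":0,"ty":0,"tz":-0.015,"turn":0},
    {"tx":0,"ty":0,"tz":0,"turn":0},
    {"tx":0,"ty":0,"tz":0,"turn":0}
  ]
}}

```text
time_s: 12.25
position: [0.4785, 0.1734, 0.1309]
tcp_rot: [[1.0, -0.001, 0.0], [-0.001, -1.0, 0.0], [0.0, -0.0, -1.0]]
force: [-0.6, 0.3, -0.1]
opening: 0.004
```

```bash
python3 - <<'E'
from h import *
q=vision.capture("scene"); cv2.imwrite("pics/s8.png",cv2.resize(q["pixels"][150:270,250:420],None,fx=4.5,fy=4.5,interpolation=cv2.INTER_CUBIC))
s=bot.read_state();print(s["position"],s["force"],s["opening"],s["time_s"])
E
```

```text
[0.47875518 0.17354569 0.13127415] [-0.00772348 -0.50871358  0.64888346] 0.006054666335939173 12.3
```

View pics/s8.png

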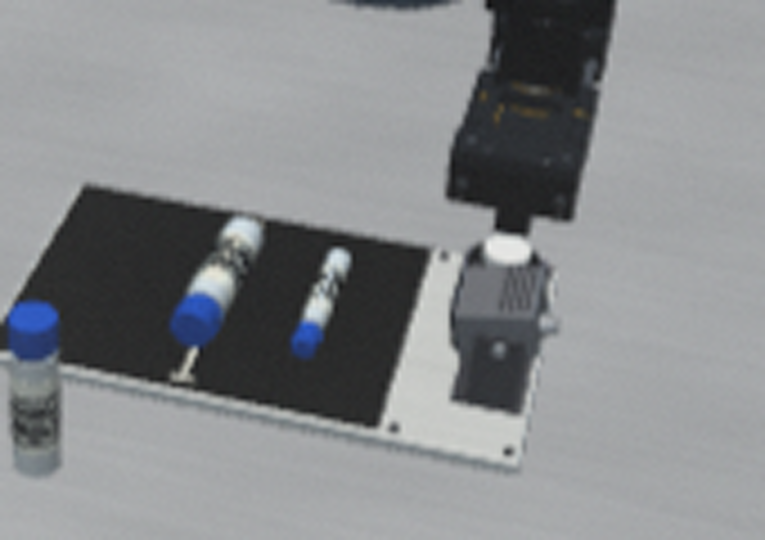

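>>> {"api": "play_rows", "payload": {
  "series": [
    {"tx":0,"ty":0,"tz":-0.003,"turn":0},
    {"tx":0,"ty":0,"tz":-0.003,"turn":0},
    {"tx":0,"ty":0,"tz":-0.003,"turn":0},
    {"tx":0,"ty":0,"tz":-0.002,"turn":0},
    {"tx":0,"ty":0,"tz":-0.002,"turn":0},
    {"tx":0,"ty":0,"tz":-0.002,"turn":0},
    {"tx":0,"ty":0,"tz":-0.0015,"turn":0},
    {"tx":0,"ty":0,"tz":-0.0015,"turn":0},
    {"tx":0,"ty":0,"tz":0,"turn":0},
    {"tx":0,"ty":0,"tz":0,"turn":0}
  ]
}}

```text
time_s: 13.3
position: [0.4782, 0.1736, 0.1162]
tcp_rot: [[1.0, -0.0, -0.0], [-0.0, -1.0, 0.0], [-0.0, -0.0, -1.0]]
force: [-0.1, 0.2, 1.1]
opening: 0.004
```

>>> {"api": "play_rows", "payload": {
  "series": [
    {"tx":0,"ty":0,"tz":-0.001,"turn":0},
    {"tx":0,"ty":0,"tz":-0.001,"turn":0},
    {"tx":0,"ty":0,"tz":0,"turn":0}
  ]
}}

```text
time_s: 13.6
position: [0.4782, 0.1736, 0.1147]
tcp_rot: [[1.0, -0.0, 0.0], [-0.0, -1.0, 0.0], [0.0, -0.0, -1.0]]
force: [-0.9, -0.1, 2.1]
opening: 0.005
```

```bash
python3 - <<'E'
from h import *
q=vision.capture("scene"); cv2.imwrite("pics/s9.png",cv2.resize(q["pixels"][190:240,330:400],None,fx=9,fy=9,interpolation=cv2.INTER_CUBIC))
s=bot.read_state();print(s["position"],s["force"],s["opening"],s["time_s"])
E
```

```text
[0.47818668 0.17359757 0.11473878] [-0.39144579 -1.36356326  1.75307499] 0.000733786490923524 13.65
```

View pics/s9.png

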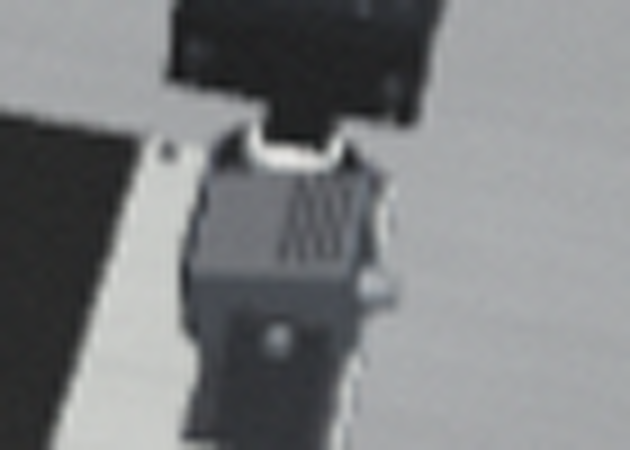

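>>> {"api": "play_rows", "payload": {
  "series": [
    {"tx":0,"ty":0,"tz":-0.001,"turn":0},
    {"tx":0,"ty":0,"tz":-0.001,"turn":0},
    {"tx":0,"ty":0,"tz":0,"turn":0},
    {"tx":0,"ty":0,"tz":0,"turn":0}
  ]
}}

```text
time_s: 14.05
position: [0.4782, 0.1736, 0.1131]
tcp_rot: [[1.0, -0.0, 0.0], [-0.0, -1.0, 0.0], [0.0, -0.0, -1.0]]
force: [0.1, 0.2, 3.2]
opening: 0.003
```

>>> {"api": "play_rows", "payload": {
  "series": [
    {"tx":0,"ty":0,"tz":-0.001,"turn":0},
    {"tx":0,"ty":0,"tz":-0.001,"turn":0},
    {"tx":0,"ty":0,"tz":0,"turn":0},
    {"tx":0,"ty":0,"tz":0,"turn":0}
  ]
}}

```text
time_s: 14.45
position: [0.4782, 0.1736, 0.1115]
tcp_rot: [[1.0, -0.0, 0.0], [-0.0, -1.0, 0.0], [0.0, -0.0, -1.0]]
force: [0.3, -0.1, 3.8]
opening: 0.004
```

>>> {"api": "play_rows", "payload": {
  "series": [
    {"tx":0,"ty":0,"tz":-0.001,"turn":0},
    {"tx":0,"ty":0,"tz":-0.001,"turn":0},
    {"tx":0,"ty":0,"tz":0,"turn":0},
    {"tx":0,"ty":0,"tz":0,"turn":0}
  ]
}}

```text
time_s: 14.85
position: [0.4782, 0.1736, 0.1101]
tcp_rot: [[1.0, -0.0, 0.0], [-0.0, -1.0, 0.0], [0.0, -0.0, -1.0]]
force: [-0.8, 0.2, 7.1]
opening: 0.002
```

>>> {"api": "play_rows", "payload": {
  "series": [
    {"tx":0,"ty":0,"tz":-0.001,"turn":0},
    {"tx":0,"ty":0,"tz":0,"turn":0},
    {"tx":0,"ty":0,"tz":0,"turn":0}
  ]
}}

```text
time_s: 15.15
position: [0.4782, 0.1736, 0.11]
tcp_rot: [[1.0, -0.0, 0.001], [-0.0, -1.0, 0.0], [0.001, -0.0, -1.0]]
force: [-2.2, 0.4, 12.9]
opening: 0.005
```

Hard stop reached (force rises to 12.9 N without further travel). Now release.

>>> {"api": "play_rows", "payload": {
  "series": [
    {"tx":0,"ty":0,"tz":0.005,"turn":0},
    {"tx":0,"ty":0,"tz":0.01,"turn":0},
    {"tx":0,"ty":0,"tz":0.03,"turn":0},
    {"tx":0,"ty":0,"tz":0.05,"turn":0},
    {"tx":0,"ty":0,"tz":0.05,"turn":0},
    {"tx":0,"ty":0.04,"tz":0,"turn":0},
    {"tx":0,"ty":0.05,"tz":0,"turn":0},
    {"tx":0,"ty":0.05,"tz":0,"turn":0},
    {"tx":0,"ty":0,"tz":0,"turn":0},
    {"tx":0,"ty":0,"tz":0,"turn":0}
  ]
}}

```text
time_s: 16.15
position: [0.4775, 0.2861, 0.2246]
tcp_rot: [[1.0, 0.002, -0.001], [0.002, -1.0, -0.001], [-0.001, 0.001, -1.0]]
force: [0.4, 0.5, -0.3]
opening: 0.003
```

```bash
python3 - <<'E'
from h import *
p=vision.capture("top"); cv2.imwrite("pics/c10.png",cv2.resize(p["pixels"][150:290,190:400],None,fx=3.7,fy=3.7,interpolation=cv2.INTER_CUBIC))
for q,z in(("wide_tube",.026),("thin_tube",.02),("read_key_top",.052),("tube_rack",.088)):
  for d in nets.masks_of(p,q)[:1]: print(q,d["confidence"],axis(p,d["region"],z))
p=vision.capture("scene"); cv2.imwrite("pics/s10.png",cv2.resize(p["pixels"][150:270,210:390],None,fx=4.4,fy=4.4,interpolation=cv2.INTER_CUBIC))
for d in nets.masks_of(p,"wide_tube")[:1]: print(d["confidence"],axis(p,d["region"],.026))
E
```

```text
wide_tube 0.92 (array([ 0.54948311, -0.0013324 ]), np.float64(-2.4352643141747956), ((549.1488647460938, -1.596975326538086), (28.695096969604492, 111.7924575805664), 87.63909149169922))
thin_tube 0.71 (array([0.54457421, 0.06611986]), np.float64(-0.19859030958784682), ((541.8424682617188, 66.25090789794922), (96.75120544433594, 17.63423728942871), 0.23539507389068604))
tube_rack 0.59 (array([ 0.55615745, -0.23756671]), np.float64(6.663346148423665), ((556.0861206054688, -237.6663360595703), (107.38493347167969, 62.77067184448242), 7.734348297119141))
0.57 (array([ 0.55336978, -0.00139088]), np.float64(-2.2188199090441443), ((550.2175903320312, -1.3246383666992188), (28.611387252807617, 139.02711486816406), 87.0513687133789))
```

View pics/c10.png

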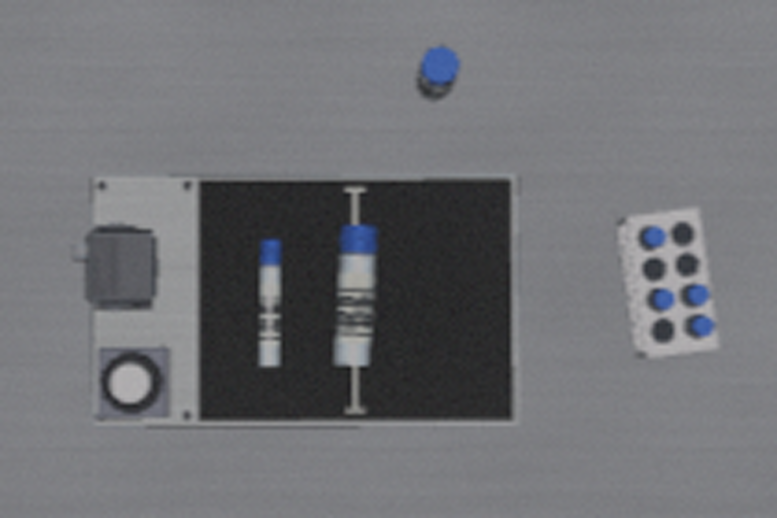

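View pics/s10.png

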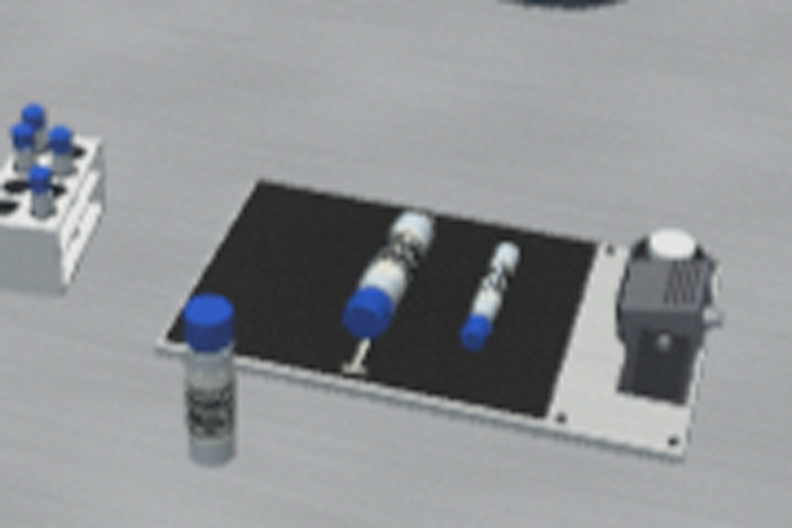

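The pictures show the tube on the line, with the line visible at both ends. The key is up, and the thin tube, rack and spare tube are where they were.

```bash
python3 -c "
from rig import bot
print(bot.hand_in())"
```

```text
the job is handed in; nothing more can be done
None
```

I rolled the wide tube about 67 mm onto the focus line, pressed the read key fully and let it come up, and handed the job in at about 16 s of the 58 s. `hand_in` reports no verdict.

- **Rolling:** I pushed the tube sideways with both fingertips at mid-height, never gripping or lifting it. The label pattern changed between pictures, so it turned rather than slid.
- **Tube position:** The last top picture puts its axis about 1.3 mm from the line (limit 6 mm). It is about 2.5° off the line's direction (limit 7°) and about 7 mm along from the line's middle (limit 30 mm). The line shows at both ends. The scene camera agrees on the side offset and the angle. It reads 4 mm further along, which I put down to its slanted view.
- **Key press:** Contact came about 5 mm lower than I had calculated. I stepped down until the force rose from about 4 N to 12.9 N with almost no further movement, so the key was against its stop. After I let go, the pictures show the key up. The network did not find the key in that last picture, so this rests on my own look.
- **Everything else:** The thin tube and the rack measured within about 2 mm of their first positions. The spare tube looked unmoved. I did not measure the well plate, pen, reagent bottle or spray bottle again, but the arm did not go near them.

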